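Find the rocking tin

ROBOT

A 6-joint arm with a two-finger parallel gripper is mounted at the origin on a cart in front of the work surface, level with it; the furniture and walls round the work are solid. World frame = base frame: x ahead of the robot, y to its left, z up, the work surface at z = 0. Lengths are in m, angles in rad, forces in N, time in s.
With the tool pointing down it reaches from about 0.275 to 0.825 m from the base axis. Payload 4.9 kg.
Tool frame: the origin (TCP) lies midway between the tips of the shut fingers; the grasp point (between the pads) lies 19 mm behind it (grip_point_offset is the distance from the TCP to the grasp point, in m); z points along the fingers, x is the direction in which the jaws open and shut, and the axes are right-handed (so a half turn about z gives the same grasp; the last joint's range is limited). The gripper opens to 85 mm and grips with 20 to 120 N. Pads are 22 mm wide; open, the fingers measure 114 mm over their backs; the gripper's body (76 mm by 85 mm) begins 54 mm behind the grasp point. The pads swing forward as they close: fully open they stand 13 mm farther back than shut.
Start: joints at [-1.366, 0.326, -0.193, 1.052, 0, 1.437], TCP at [0.183, -0.519, 0.231] pointing down, gripper open.
Joint ranges: [-2.65, 2.65], [-0.97, 1.79], [-1.3, 1.35], [-1.93, 2.1], [-1.47, 1.37], [-3.14, 3.14]. Speed limits (rad/s): [2.57, 2.57, 3.14, 3.14, 3.14, 3.14].

INTERFACE

Orientations are given as a rotation vector (axis times angle).
In Python, from cell import * gives the robot as it stands. Calls block until the motion is done:
- movep(position, orientation): joint-space move of the TCP to a pose.
- move_l(position, velocity=0.15, rot=None, until_force=None): straight line of the TCP; rot=None keeps the orientation; velocity is the mean speed in m/s. With until_force (N) it stops when the force on the tool has changed by that much, and returns True; else False.
- set_joints(angles): joint-space move.
- let_go() and grab(newtons=None): open the fingers fully, or close them until they stop; newtons is the grip in N (None keeps the last).
- sleep(seconds).
- ik(position, orientation): joint angles nearest the present ones, or None.
- get_state(): the state.
- grab_frame(name): name is "scene" or "top"; returns a dict with "img" (480x640x3 uint8, red, green, blue), "fx", "fy", "cx", "cy" (pixels), "cam_to_world" (4x4, takes a point from camera to world coordinates). Camera axes: x right, y down, z forward; pixel columns grow to the right and rows downward; lengths in m; the calibration is good to about 2 mm. A picture is of the moment at which its call begins. There is no depth.
A pose or a line that the arm cannot do raises MotionError and nothing moves.
- sign_off(): hands the job in, once; it reports no verdict.
Trained networks look in the newest picture that a camera, given by its name, has taken for a name from the list of things; names that differ only in an ending like _2 or _b are one class to them, and where a whole thing is asked for, a point or a joint stands for the part that bears it (a point fixed in the world has none). Each returns a list of dicts, best first, with "score" (0 to 1); they miss things now and then, are a little off and sometimes report something else, mostly with a low value. They report only what shows in the picture. A call takes as long as a camera call. They do not tell look-alikes from the thing itself.
- spot_in(camera, name): "centre" ([column, row] in pixels, amid what is visible of it).
- silhouettes(camera, name): "mask" (480x640 bool, what is visible of it) and "centre" ([column, row] in pixels, amid what is visible of it).
- tip_of(camera, name): "centre" ([column, row] in pixels: a listed point, or the origin of a listed thing).
The state is a dict: "clock": time; "q": joint angles; "joint_velocities": joint speeds; "tau": joint torques, N m; "position": TCP position; "eef_rot": TCP orientation; "contact_force": force on the tool from outside, world axes, zero at the start; "wrist_torque": the same for the moment, N m; "finger_gap": opening from 0.0 (shut) to 1.0 (fully open).
Only numpy, scipy, OpenCV 4.12 (cv2) and the standard library are available. Lean on these libraries where they do the work, as an engineer would, in place of code of your own. Each camera call takes 0.05 s, during which the arm holds its last target.

TASK

One of the three flat metal tins has a bulged bottom and rocks. Press down on the lid rims of the tins until the bad one tips under your finger, then take that tin by its knob and set it down, without dropping it, near the middle of the low two-bar steel rest so that it stands level with the bulge between the bars. Leave the two sound tins, the label roll and the tongs where they are.

Things in the scene. Friction and masses are not known exactly. Their poses are not given: they have to be found in the camera images.
- tin_a_knob (a point): Middle of the black lid knob of one of three outwardly equal flat round closed metal tins, on its axis, 37 mm above its underside (bad tin: above the bulge's tip); z points up the tin. Each tin: 110 mm across, flat lid top 20 mm above the underside, in its centre a black knob 26 mm across reaching from 25 to 49 mm, to grip it by; 0.28 to 0.44 kg.
- tin_b_knob (a point): Middle of the black lid knob of one of three outwardly equal flat round closed metal tins, on its axis, 37 mm above its underside (bad tin: above the bulge's tip); z points up the tin. Sound tins: flat bottom 104 mm across; firm when the lid is pressed near its edge.
- tin_c_knob (a point): Middle of the black lid knob of one of three outwardly equal flat round closed metal tins, on its axis, 37 mm above its underside (bad tin: above the bulge's tip); z points up the tin. Bad tin: stands level, as tall, on a bulge 5 mm high, 20 mm wide (32 at its root); 3 to 5 N 47 mm off the axis tip it 0.12 rad: that spot sinks 3 to 4 mm. At first touch it may feel firm: press on 3 mm. It rights itself.
- rest: Low steel rest, immovable: two flat level bars, each 14 x 200 mm, along its y axis, tops 25 mm above the table, 54 mm apart inside (their centre lines at x = -34 and +34 mm), on short legs. Origin: midway between the bars, at table height. The bad tin, bulge between the bars, rests on its bottom's flat outer part, underside 5 mm below the bar tops.
- label_roll: White roll of labels lying flat, 77 mm across, 25 mm high; bystander. Origin: centre of its underside.
- tongs: Steel serving tongs lying on the table, 59 (x) x 257 (y) x 22 mm; bystander. Origin: centre of its underside.
Not all that is in view belongs to the job. What is shaped like the part that bears tin_a_knob but brown is not meant.

How it is judged:
By the outcome, as a careful person would: the job done as asked, in the order asked, and still so for the second after the job is handed in, with the robot touching nothing.
It also fails if it takes over 61 s, if anything falls off the work surface, if the arm or the gripper's body presses on something with over 40 N, if the wrist force passes 120 N, or if a joint passes its speed limit or range.

## Working session

There is one attempt and no reset: what is moved stays moved. The work goes in short steps, each a Python script; the robot and the scene stay as the last script left them, time stands still between calls to the robot, and variables do not carry over. Pictures are saved under pics/ and viewed, and the job is handed in when it is done.

```bash
mkdir -p pics; ls; python3 - <<'E'
from cell import *
import cv2
for n in("scene","top"):
    f=grab_frame(n); cv2.imwrite(f"pics/{n}0.png",f["img"][:,:,::-1]); print(n,f["fx"],f["fy"],f["cx"],f["cy"],f["cam_to_world"])
    for o in("tin_a_knob","rest","label_roll","tongs"):
        print(o,[(r["centre"],round(r["score"],2)) for r in tip_of(n,o)])
s=get_state();print(s)
E
```

```text
pics
scene 459.2563012395162 459.2563012395162 328.0200014738351 245.18393583390863 [[-0.73637862 -0.34975134  0.57915501 -0.26966352]
 [-0.67650926  0.39207538 -0.62338762  1.07199741]
 [-0.00904177 -0.85085304 -0.52532594  0.80472654]
 [ 0.          0.          0.          1.        ]]
tin_a_knob [([204.3, 370.4], 0.82), ([307.0, 267.7], 0.79)]
rest [([424.0, 209.4], 0.79)]
label_roll [([309.5, 238.7], 0.85)]
tongs [([297.0, 313.0], 0.97)]
top 506.0799576488079 506.0799576488079 312.48111517930255 238.37099560310332 [[-0.02322113 -0.98612197  0.1643905   0.31277316]
 [-0.99968348  0.02449635  0.00573397  0.19766546]
 [-0.00968136 -0.16420532 -0.98637867  1.46319732]
 [ 0.          0.          0.          1.        ]]
tin_a_knob [([278.9, 242.3], 0.59), ([123.6, 290.7], 0.56)]
rest [([489.8, 251.3], 0.79)]
label_roll [([338.2, 196.7], 0.75)]
tongs [([234.9, 278.9], 0.71)]
{'clock': 0.5, 'q': array([-1.36622204e+00,  3.26214882e-01, -1.92709609e-01,  1.05199940e+00,
       -2.27111387e-05,  1.43659303e+00]), 'joint_velocities': array([-1.13808608e-03,  2.62835364e-04, -5.54023978e-05, -1.35460380e-04,
       -5.94051271e-04, -1.36312724e-03]), 'tau': array([-8.75003352e-04, -4.42962849e+01,  2.62538373e+01,  2.82740279e-03,
       -8.41020642e-05,  7.42570752e-07]), 'position': array([ 0.18277711, -0.51869298,  0.23123104]), 'eef_rot': array([-2.56408117e+00,  1.81511709e+00,  1.70909115e-04]), 'contact_force': array([ 0.15886105,  0.30021779, -0.08497423]), 'wrist_torque': array([-0.00542206, -0.02663405,  0.04341482]), 'finger_gap': 1.0060894880299813}
```

View pics/scene0.png

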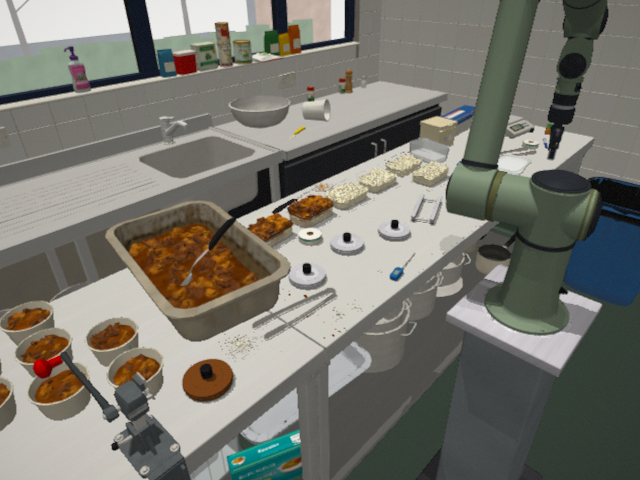

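View pics/top0.png

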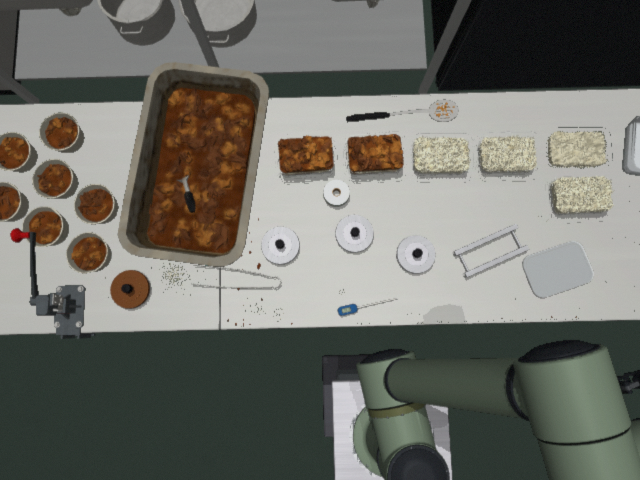

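```bash
cat > h.py <<'E'
from cell import *
import cv2, numpy as np
def proj(f,p):
    T=np.linalg.inv(f["cam_to_world"]); q=T[:3,:3]@np.asarray(p)+T[:3,3]
    return np.array([f["fx"]*q[0]/q[2]+f["cx"],f["fy"]*q[1]/q[2]+f["cy"]])
def back(f,uv,z):
    d=f["cam_to_world"][:3,:3]@np.array([(uv[0]-f["cx"])/f["fx"],(uv[1]-f["cy"])/f["fy"],1]);o=f["cam_to_world"][:3,3]
    return o+d*(z-o[2])/d[2]
def knob(f,uv,r=14):
    g=f["img"].max(2); u,v=map(int,uv)
    m=np.zeros(g.shape,np.uint8); m[v-r:v+r,u-r:u+r]=(g[v-r:v+r,u-r:u+r]<60)
    n,l,st,c=cv2.connectedComponentsWithStats(m)
    i=1+np.argmax(st[1:,4]); return c[i],st[i]
E
python3 - <<'E'
from h import *
F={n:grab_frame(n) for n in("scene","top")}
for uvs,uvt in(((307,269),(280,244)),((347,237),(355,232)),((394,224),(416,254))):
    for n,uv in(("scene",uvs),("top",uvt)):
        c,st=knob(F[n],uv); print(n,c,st,back(F[n],c,.037).round(4))
for n in F:
    print(n,'tins',[(np.round(r["centre"],1),round(r["score"],2),r["mask"].sum(),back(F[n],r["centre"],.02).round(4)) for r in silhouettes(n,"tin_a_knob")])
    for o in ("rest","label_roll","tongs"):
        for r in silhouettes(n,o)[:1]:
            ys,xs=np.nonzero(r["mask"]); h={"rest":.025,"label_roll":.025,"tongs":.011}[o]
            P=np.array([back(F[n],(x,y),h)[:2] for x,y in zip(xs,ys)]).astype(np.float32)
            print(n,o,r["score"],cv2.minAreaRect(P), P.mean(0),np.linalg.norm(P.mean(0)))
for s,n in((5,"top"),):
    im=F[n]["img"][180:300,380:540,::-1]; cv2.imwrite("pics/rest1.png",cv2.resize(im,None,fx=s,fy=s))
E
```

```text
scene [306.45070423 268.4084507 ] [303 264   8  10  71] [0.5361 0.2991 0.037 ]
top [279.48076923 243.84615385] [276 240   8   9  52] [0.537  0.3005 0.037 ]
scene [346.5 237. ] [344 233   6   9  50] [0.5661 0.0831 0.037 ]
top [354.55555556 231.74074074] [351 228   8   9  54] [0.5667 0.0852 0.037 ]
scene [394.36 223.9 ] [391 220   7   9  50] [ 0.5009 -0.093   0.037 ]
top [416.98333333 252.93333333] [413 249   9   9  60] [ 0.5012 -0.0895  0.037 ]
scene tins [(array([307.3, 273.3]), 0.94, np.int64(792), array([0.534 , 0.2983, 0.02  ])), (array([309.2, 238.8]), 0.56, np.int64(355), array([0.6696, 0.1527, 0.02  ]))]
scene rest 0.48 ((0.4948978126049042, -0.29172271490097046), (0.08486916869878769, 0.20902985334396362), 22.55186653137207) [ 0.493325   -0.29132977] 0.5729246
scene label_roll 0.83 ((0.6736277341842651, 0.1452731490135193), (0.07438091933727264, 0.11213363707065582), 43.31886291503906) [0.67206824 0.14596671] 0.68773687
scene tongs 0.64 ((0.43543541431427, 0.42638111114501953), (0.2623593807220459, 0.07914755493402481), 78.49622344970703) [0.44321084 0.43299162] 0.61961085
top tins [(array([282. , 242.5]), 0.56, np.int64(1073), array([0.5434, 0.2944, 0.02  ])), (array([353.1, 236.3]), 0.27, np.int64(1098), array([0.5564, 0.0885, 0.02  ]))]
top rest 0.75 ((0.5057950019836426, -0.30390357971191406), (0.08183690160512924, 0.19801470637321472), 22.86159896850586) [ 0.5055171  -0.30130127] 0.5884981
top label_roll 0.87 ((0.6853848695755005, 0.13557980954647064), (0.07901120185852051, 0.07823029160499573), 88.50999450683594) [0.6855213  0.13448964] 0.69858927
```

View pics/rest1.png

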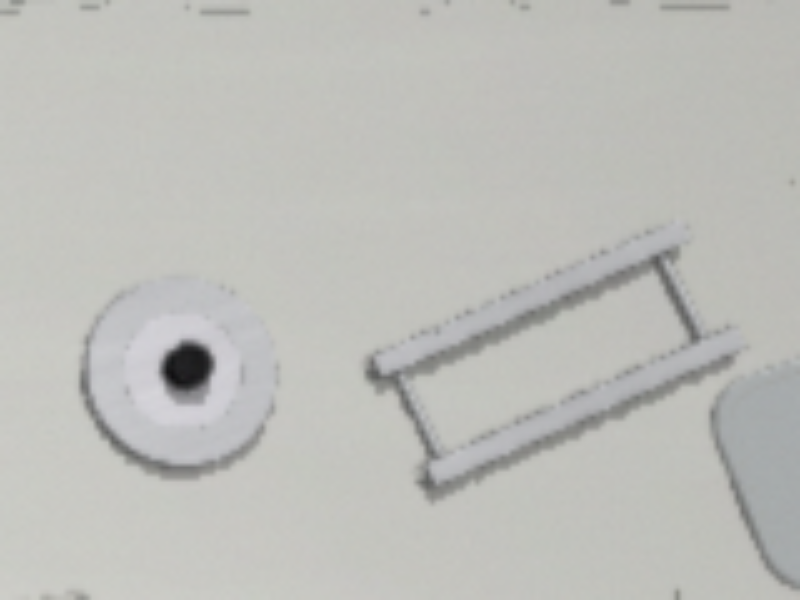

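```bash
cat >> h.py <<'E'
from scipy.spatial.transform import Rotation as Ro
def down(a):
    c,s=np.cos(a),np.sin(a)
    return Ro.from_matrix(np.array([[c,s,0],[s,-c,0],[0,0,-1.]])).as_rotvec()
TINS={"a":(.5366,.2998),"b":(.5664,.0842),"c":(.5010,-.0912)}
def press(k):
    c=np.array(TINS[k]); r=np.linalg.norm(c); p=c*(r-.047)/r; a=np.arctan2(c[1],c[0])+np.pi/2
    movep([*p,.06],down(a)); move_l([*p,.024],velocity=.1)
    s=get_state();f0=s["contact_force"][2];out=[]
    for z in np.arange(.022,.0139,-.001):
        move_l([*p,z],velocity=.02); s=get_state(); f=s["contact_force"][2]-f0
        out.append((round(z*1e3,1),round(s["position"][2]*1e3,2),round(f,1)))
        if abs(f)>15: break
    move_l([*p,.06],velocity=.15)
    print(k,out,get_state()["clock"])
E
python3 - <<'E'
from h import *
f=grab_frame("top")
o=np.array([380,180])
for L in (((375,358),(686,230)),((432,466),(740,336))):
    P=[back(f,o+np.array(u)/5,.025)[:2] for u in L]; print(P,np.linalg.norm(P[1]-P[0]),np.degrees(np.arctan2(*(P[1]-P[0])[::-1])),(P[0]+P[1])/2)
grab(20); print(get_state()["clock"])
press("c")
E
```

```text
[array([ 0.50398375, -0.20068458]), array([ 0.57394102, -0.38453009])] 0.19670585746325558 -69.16707691602552 [ 0.53896239 -0.29260733]
[array([ 0.44135693, -0.22867145]), array([ 0.51155316, -0.40977888])] 0.1942354595914399 -68.81394719364808 [ 0.47645504 -0.31922517]
1.8167
c [(np.float64(22.0), np.float64(22.41), np.float64(-0.6)), (np.float64(21.0), np.float64(21.09), np.float64(-0.1)), (np.float64(20.0), np.float64(20.02), np.float64(-0.3)), (np.float64(19.0), np.float64(18.94), np.float64(1.0)), (np.float64(18.0), np.float64(17.89), np.float64(1.0)), (np.float64(17.0), np.float64(16.91), np.float64(1.6)), (np.float64(16.0), np.float64(16.17), np.float64(4.5)), (np.float64(15.0), np.float64(15.88), np.float64(13.1)), (np.float64(14.0), np.float64(15.65), np.float64(24.5))] 6.9917
```

```bash
python3 - <<'E'
from h import *
press("b"); press("a")
f=grab_frame("top"); cv2.imwrite("pics/top1.png",f["img"][:,:,::-1])
E
```

```text
b [(np.float64(22.0), np.float64(22.46), np.float64(0.1)), (np.float64(21.0), np.float64(21.12), np.float64(0.1)), (np.float64(20.0), np.float64(20.09), np.float64(0.6)), (np.float64(19.0), np.float64(20.05), np.float64(11.8)), (np.float64(18.0), np.float64(19.96), np.float64(20.0))] 9.9083
a [(np.float64(22.0), np.float64(22.48), np.float64(-0.3)), (np.float64(21.0), np.float64(21.14), np.float64(1.3)), (np.float64(20.0), np.float64(20.11), np.float64(0.7)), (np.float64(19.0), np.float64(20.04), np.float64(10.1)), (np.float64(18.0), np.float64(19.98), np.float64(17.5))] 12.9167
```

```bash
python3 - <<'E'
from h import *
F={n:grab_frame(n) for n in("scene","top")}
for n,uv in(("scene",(394,224)),("top",(416,253))):
    c,st=knob(F[n],uv); print(n,c,back(F[n],c,.037).round(4))
    r=tip_of(n,"rest")[0]; print(r["centre"],r["score"],back(F[n],r["centre"],0).round(4))
im=F["scene"]["img"].copy()
C=np.array([.5077,-.3059]); y=np.array([-.357,.934]); x=np.array([.934,.357])
pt=lambda a,b:proj(F["scene"],[*(C+a*x+b*y),.025])
big=cv2.resize(im[160:260,360:480],None,fx=6,fy=6,interpolation=cv2.INTER_CUBIC)
for s in(-1,1):
    q=np.array([pt(s*.034+i,j) for i,j in((-.007,-.1),(.007,-.1),(.007,.1),(-.007,.1))])
    cv2.polylines(big,[((q-[360,160]+.5)*6).astype(int)],True,(255,0,0),1)
cv2.imwrite("pics/rest2.png",big[:,:,::-1])
let_go()
c=TINS["c"]; a=np.arctan2(c[1],c[0])+np.pi/2
movep([*c,.12],down(a)); move_l([*c,.075],velocity=.15)
for n in F:
    f=grab_frame(n); u,v=proj(f,[*c,.04]).astype(int); u=max(u,60);v=max(v,60)
    cv2.imwrite(f"pics/g_{n}.png",cv2.resize(f["img"][v-60:v+60,u-60:u+60],None,fx=5,fy=5)[:,:,::-1])
print(get_state()["position"],get_state()["clock"])
E
```

```text
scene [394.36956522 223.63043478] [ 0.502  -0.0945  0.037 ]
[423.2, 209.3] 0.79 [ 0.5231 -0.3153  0.    ]
top [416.98333333 252.93333333] [ 0.5012 -0.0895  0.037 ]
[490.3, 252.8] 0.77 [ 0.5013 -0.3097  0.    ]
[ 0.50182534 -0.09099056  0.07579355] 15.8917
```

View pics/rest2.png

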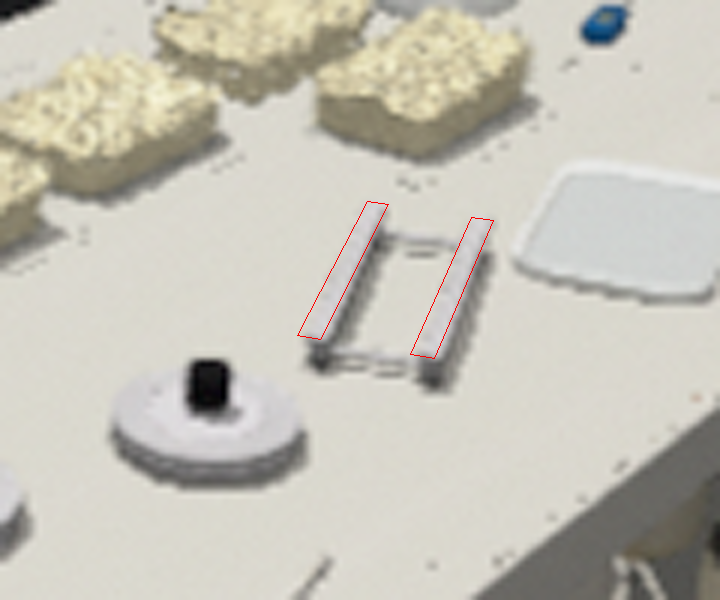

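View pics/g_scene.png

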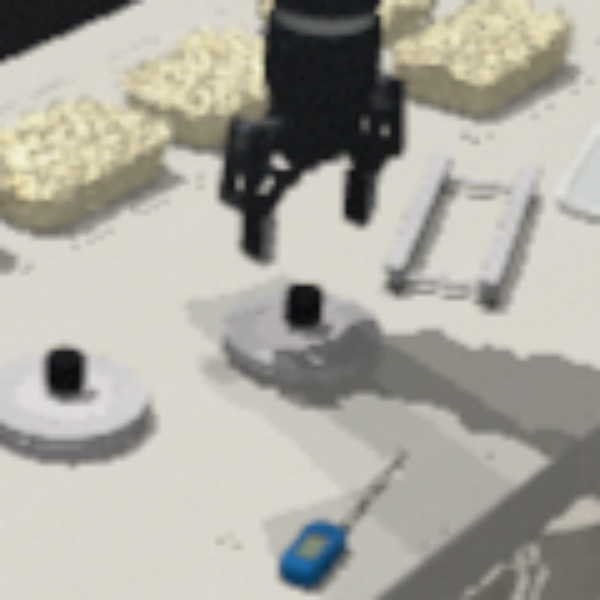

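The rest outline drawn at the measured pose sits on both bars (near (345,270) and (455,285) in the enlarged crop). The gripper stands over tin c, with its knob at (303,305) in the grasp crop. Now I'll grasp and lift slightly.

```bash
python3 - <<'E'
from h import *
c=TINS["c"]
hit=move_l([*c,.0205],velocity=.08,until_force=8); print(hit,get_state()["position"],get_state()["contact_force"])
grab(60); s=get_state(); print(s["finger_gap"],s["position"],s["contact_force"])
move_l([*c,.04],velocity=.05); s=get_state(); print(s["finger_gap"],s["position"],s["contact_force"],s["wrist_torque"],s["clock"])
move_l([*c,.10],velocity=.15); s=get_state(); print(s["finger_gap"],s["contact_force"])
f=grab_frame("scene"); u,v=proj(f,[*c,.1]).astype(int)
cv2.imwrite("pics/lift.png",cv2.resize(f["img"][v-60:v+60,u-60:u+60],None,fx=5,fy=5)[:,:,::-1])
E
```

```text
False [ 0.50131047 -0.09132355  0.02076464] [ 0.24283502 -0.26579685 -0.52314105]
0.2824852393963086 [ 0.50119316 -0.09163239  0.02089833] [-0.4451612  -1.18438707  3.91192909]
0.2858801135619382 [ 0.50113855 -0.09117597  0.04020523] [ 0.41994789 -0.34146101 -2.74029828] [-0.04541041  0.0106658   0.00330595] 17.85
0.287616585608507 [-0.48904502 -0.51985465 -3.08692681]
```

View pics/lift.png

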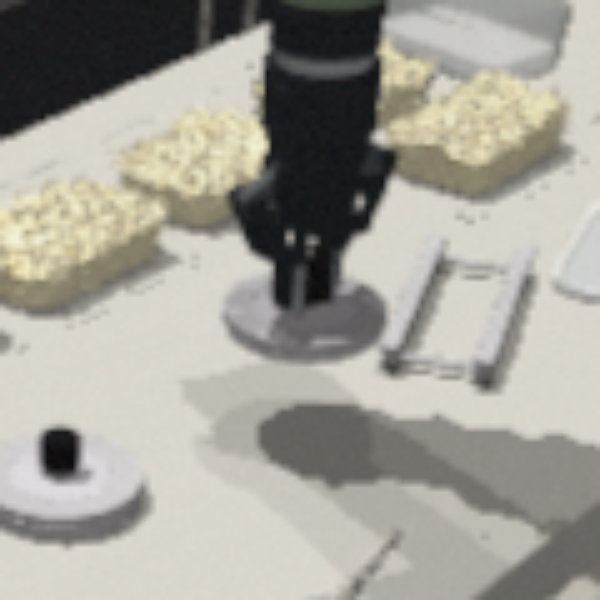

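The tin hangs level in the gripper, with its lid at about (303,315) in the crop. The wrist carries about 3 N. Placing it now.

```bash
python3 - <<'E'
from h import *
C=[.5075,-.3057]; a=np.arctan2(C[1],C[0])+np.pi/2
move_l([*C,.10],velocity=.15,rot=down(a))
move_l([*C,.048],velocity=.08); sleep(.2)
s=get_state(); print(s["contact_force"],s["position"],s["finger_gap"])
hit=move_l([*C,.038],velocity=.01,until_force=6); s=get_state(); print(hit,s["contact_force"],s["position"],s["wrist_torque"],s["clock"])
for n in("scene","top"):
    f=grab_frame(n); u,v=proj(f,[*C,.04]).astype(int)
    cv2.imwrite(f"pics/pl_{n}.png",cv2.resize(f["img"][v-50:v+50,u-60:u+60],None,fx=6,fy=6)[:,:,::-1])
E
```

```text
[-0.06716697 -0.01516604 -2.76462903] [ 0.50793165 -0.30604309  0.04865743] 0.2885935799703496
True [-0.81142931 -1.46269329  5.07637627] [ 0.50750025 -0.30589632  0.04130699] [ 0.21764459 -0.04706705  0.01024207] 21.725
```

View pics/pl_scene.png

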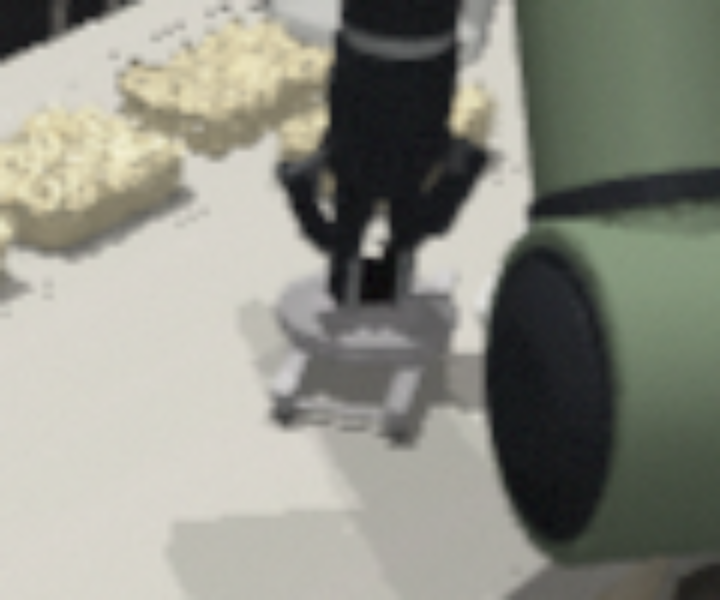

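The tin sits on the bars, with its lid at about (365,320) in the crop and a bar end either side of its middle. Contact came at the expected height. I'll release, back off and check.

```bash
python3 - <<'E'
from h import *
let_go(); s=get_state(); p=s["position"]
move_l([p[0],p[1],.16],velocity=.1)
set_joints([-1.366,.326,-.193,1.052,0,1.437]) 
sleep(.3)
F={n:grab_frame(n) for n in("scene","top")}
C=[.5075,-.3057]
ims=[]
for n in F:
    f=F[n]; uv=proj(f,[*C,.06]); c,st=knob(f,uv); print(n,c,st,back(f,c,.057).round(4))
    u,v=uv.astype(int)
    cv2.imwrite(f"pics/fin_{n}.png",cv2.resize(f["img"][v-50:v+50,u-60:u+60],None,fx=6,fy=6)[:,:,::-1])
    for k,(us,ut) in {"a":((307,269),(280,244)),"b":((347,237),(355,232))}.items():
        c,st=knob(f,us if n=="scene" else ut); print(k,c)
cv2.imwrite("pics/fin_full.png",F["top"]["img"][:,:,::-1])
print(get_state()["clock"],get_state()["contact_force"])
E
```

```text
scene [427.2195122  197.63414634] [425 194   6   8  41] [ 0.5072 -0.3072  0.057 ]
a [306.45070423 268.4084507 ]
b [346.5 237. ]
top [494.6 247.9] [490 244  10   9  70] [ 0.5074 -0.303   0.057 ]
a [279.48076923 243.84615385]
b [354.55555556 231.74074074]
25.6583 [ 0.90810994 -0.39248308  0.32969598]
```

View pics/fin_scene.png

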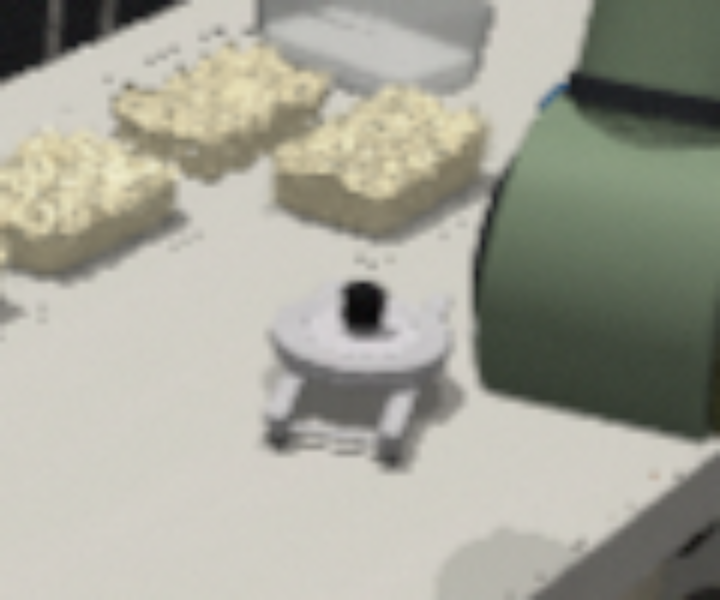

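View pics/fin_full.png

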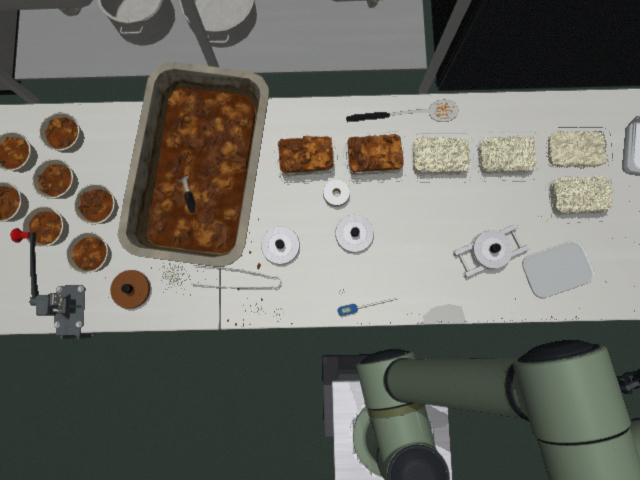

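The tin stands level in the middle of the rest, at (495,249) in the top view. The other tins, the roll and the tongs look unmoved.

```bash
python3 -c "
from cell import *
sign_off()"
```

```text
the job is handed in; nothing more can be done
```

The bad tin was tin c. It now stands level near the middle of the rest with its bulge between the bars, and I handed the job in at about 26 s of the 61 s allowed.

- **Finding it:** I pressed the lid rims of all three tins. Tin c gave way by about 4 mm before going firm. Tins a and b were firm at once, with no sinking at 17–20 N. While tin c was tipping I read only about 1 to 1.6 N, below the 3 to 5 N given, but the sinking was clear.
- **Placing it:** I gripped tin c by its knob and lowered it until it touched the bars at the height I had calculated, within about 0.5 mm. I then released it there, with no drop.
- **Last checks:** Both cameras put its knob within about 3 mm of the rest's centre. Tins a and b show no pixel change. I checked the roll and tongs only by eye, and they look unmoved. The arm is back at its start pose, touching nothing.
- **Disagreement:** The network's estimates of the rest's origin differed by about 2 cm between the two cameras. I used the bar edges measured in the top picture instead; their outline fitted the bars in the scene picture.

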